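# Lever open the heavy flap of the oily-waste box

### The job

A colleague is about to drop oily parts into the blue waste box on the workshop bench. With the fingertips push the yellow swing stop a full quarter turn out from under the lever, then press the red pad at the long end of the lever all the way down so that the lever raises the heavy steel flap, and finish while still holding the pad down with the flap up. Do not touch the flap itself, do not lift the lever, and leave the other things on the bench where they stand.

Things in the scene. Friction and masses are not known exactly. Their poses are not given: they have to be found in the camera images.
- rig: Fixed fixture: blue fork bracket (58 mm in x, 50 in y, top 133 mm up), blue waste box, rubber buffer, stop post. Origin: on the bench below the lever's pivot, z up. Own +y runs from the pivot to the box (240 x 155 x 90 mm high, centre y = +212 mm), own -y along the lever's long arm, x across. Place and yaw vary.
- lever: Steel bar 24 mm wide, 16 thick, loose in the fork on a cross pin. Origin: middle of the pin, 113 mm above the bench; axes parallel to the rig's at rest. Long arm 295 mm to own -y with the red pad, short arm 120 mm to +y under the flap's lip. At rest it slopes 14 deg, pad end up; fully down about 13 deg the other way. Pressing takes about 4 to 9 N at the pad; let go, it rises again.
- lever_pad (a point): Middle of the top of the red pad (46 mm across the bar, 64 along it) on the lever's long end. At rest 190 mm above the bench and 253 mm from the pivot towards the rig's -y; fully down, on the buffer, about 66 mm above the bench and 262 mm from the pivot (about 267 mm half way).
- stop (a joint): Angle of the yellow swing stop about its upright axis, rad. 0: inner arm lies across under the lever and blocks it; 1.57: a quarter turn clear, end of travel. Grows counter-clockwise seen from above: the peg goes from the rig's +x side round towards +y, the inner arm towards -y. Friction holds it; about 1.5 N at the peg moves it. Starts at 0 to 0.3.
- stop_peg (a point): Centre of the top of the upright yellow peg (18 mm across, 51 mm tall above the stop's arm) to push sideways; 179 mm above the bench, 70 mm from the stop's axis, on the far side of it from the lever. Top of the stop's arm (16 mm wide): 128 mm above the bench.
- stop_axis (a point): Point on the upright axis of the swing stop, at the top of its arm, 128 mm above the bench; at x = +60, y = -120 mm in the rig's frame.
- buffer_top (a point): Centre of the top of the black rubber buffer (36 mm across, 42 mm above the bench) on which the lever's long arm comes to rest when fully down; at x = 0, y = -240 mm in the rig's frame.
- flap (a joint): Opening angle of the heavy steel flap (236 x 195 x 12 mm, about 3 kg) of the waste box, rad. 0: shut and level; grows as its lip rises; about 0.32 when the lever is pressed down on the buffer. It falls shut when not held up.
- flap_lip (a point): Middle of the top of the free edge (yellow strip) of the flap, above the lever's short end; 104 mm above the bench when shut.
- oil_filter: Bystander: orange oil filter canister, 72 mm across, 83 mm high, standing loose. Origin: centre of its underside.
- spray_can: Bystander: green spray can, 52 mm across, 150 mm high, standing loose. Origin: centre of its underside.
- parts_tray: Bystander: red open tray, 85 x 60 x 35 mm, with two small metal parts fixed in it. Origin: centre of its underside.

How it is judged:
By the outcome, as a careful person would: the job done as asked, in the order asked, and still so for the second after the job is handed in, while the arm keeps its last pose, push and grip.
It also fails if it takes over 48 s, if anything falls off the work surface, if the arm or the gripper's body presses on something with over 40 N, if the wrist force passes 120 N, or if a joint passes its speed limit or range.

### The arm

A 7-joint arm with a two-finger parallel gripper is mounted at the origin on the work surface. World frame = base frame: x ahead of the robot, y to its left, z up, the work surface at z = 0. Lengths are in m, angles in rad, forces in N, time in s.
With the tool pointing down it reaches from about 0.4 to 0.875 m from the base axis. Payload 19.3 kg.
Tool frame: the origin (TCP) lies midway between the tips of the shut fingers; the grasp point (between the pads) lies bot.grip_point_offset behind it (bot.grip_point_offset is the distance from the TCP to the grasp point, in m); z points along the fingers, y is the direction in which the jaws open and shut (so a half turn about z gives the same grasp; the last joint's range is limited). The gripper opens to 85 mm and grips with 20 to 120 N. Pads are 22 mm wide; open, the fingers measure 114 mm over their backs; the gripper's body (76 mm by 85 mm) begins 54 mm behind the grasp point. The pads swing forward as they close: fully open they stand 13 mm farther back than shut.
Start: joints at [-1.199, 0.521, -0.036, 1.599, 0.021, 1.021, -0.113], TCP at [0.267, 0.565, 0.231] pointing down, gripper open.
Joint ranges: [-2.91, 2.91], [-0.3, 2.13], [-1.5, 1.42], [0.17, 2.43], [-1.26, 4.41], [0.16, 1.93], [-2.52, 2.52]. Speed limits (rad/s): [1.89, 1.89, 2.39, 2.39, 3.01, 3.01, 3.01].

### API

Orientations are given as [roll, pitch, yaw] about the fixed x, y, z axes, in that order (R = Rz(yaw) Ry(pitch) Rx(roll)).
In Python, from workcell import bot gives the robot as it stands.
- The arm moves only by the tool servo_tool, never from a script. Its argument "rows" is a list that holds one entry, the list of rows, each a list of 6 numbers: the shift along the tool's x, y, z in cm, then the turn, a rotation vector about the tool's x, y, z in degrees. A call has 1 to 5 rows; each row shifts and turns the commanded pose from where the row before left it, along the tool's axes as they then stand; what a row does not reach is not made up. A row lasts 1/8 s, in which the tool goes at most 62.5 mm and 10.7 degrees, less where a joint would pass 70% of its speed; a pose out of reach is approached as far as the arm can. A call is refused whole if a number of a shift passes 6.25 or a number of a turn 10.7, either way. A call with a gripper value outside its range is refused whole. "grip" is the opening, from -1 (shut) to 1 (fully open), so that 0 is half open, set as the call begins (left out, the last holds). The fingers move at their own pace and stop on an object; "squeeze" is the grip in N (left out, the last holds). Time passes only in rows, so rows that do not move let the fingers close. It gives the time, the measured TCP pose, the force and the opening at its end, in the units of the state.
- bot.observe(): the state, without advancing time (a new reading comes with each control period).
- bot.grab_frame(name): name is "scene" or "top" or "wrist"; returns a dict with "image" (420x560x3 uint8, red, green, blue), "K" (3x3 intrinsics, pixels), "dist" ([k1, k2, p1, p2, k3] as OpenCV has them; the pictures are not rectified), "R" (3x3) and "t" (3): a world point X has camera coordinates R X + t; the wrist camera has in their place "mount" (4x4, takes a point from camera to tool coordinates, whose origin is the TCP and whose axes are the flange's). Camera axes: x right, y down, z forward; pixel columns grow to the right and rows downward; lengths in m; the calibration is good to about 2 mm. A picture is of the moment at which its call begins: read the wrist's pose just before it. There is no depth.
- bot.job_done(): hands the job in, once; it reports no verdict.
The state is a dict: "clock": time; "qpos": joint angles; "qd": joint speeds; "joint_efforts": joint torques, N m; "position": TCP position; "tool_rot": TCP orientation; "force": force on the tool from outside, world axes, zero at the start; "moment": the same for the moment, N m; "grip_width": finger opening in m.
Only numpy, scipy, OpenCV 4.12 (cv2) and the standard library are available. Lean on these libraries where they do the work, as an engineer would, in place of code of your own. Each camera call takes 0.05 s, during which the arm holds its last target.

## Working session

There is one attempt and no reset: what is moved stays moved. The work goes in short steps, Python scripts to look and compute and a tool call to move; the robot and the scene stay as the last step left them, time stands still between calls to the robot, and variables do not carry over. Pictures are saved under pics/ and viewed, and the job is handed in when it is done.

Besides the shell and the picture viewer there is one more tool, called by a JSON object that holds its "fn" and its "kwargs". servo_tool: Moves the arm, as the interface text tells. Its arguments: {"type":"object","properties":{"rows":{"type":"array"},"grip":{"type":"number"},"squeeze":{"type":"number"}},"required":["rows"]}

```bash
ls; mkdir -p pics; cat > h.py <<'E'
import numpy as np, cv2, pickle
from workcell import bot
E
python3 - <<'E'
from h import *
s=bot.observe(); print(s)
fr={}
for n in ["scene","top"]:
    f=bot.grab_frame(n); fr[n]=f
    cv2.imwrite(f"pics/{n}0.png",cv2.resize(f["image"][:,:,::-1],None,fx=1.4,fy=1.4,interpolation=cv2.INTER_CUBIC))
    print(n,f["K"],f["dist"],f["R"],f["t"])
pickle.dump(fr,open("f0.pkl","wb"))
print(bot.grip_point_offset)
E
```

```text
pics
{'clock': 0.0, 'qpos': array([-1.19924247,  0.52202521, -0.03630897,  1.60001171,  0.02120857,
        1.02110697, -0.11283227]), 'qd': array([-1.71520593e-04,  8.23131767e-04,  1.84453663e-04, -7.14627254e-04,
       -1.45053221e-03,  1.18752788e-03, -6.39970477e-05]), 'joint_efforts': array([ 4.23714891e-04, -9.27108192e+01,  1.97998166e+00, -3.69954479e+01,
        1.78474712e-02,  7.96269713e-03, -8.57985810e-06]), 'position': array([0.26710197, 0.56466796, 0.23071764]), 'tool_rot': array([-3.14043093e+00,  1.00411298e-04,  2.69978518e+00]), 'force': array([ 0.37886261, -0.41863765,  0.41683747]), 'moment': array([ 0.04528877, -0.00821101,  0.0216246 ]), 'grip_width': 0.08525863401444142}
scene [[463.87235228   0.         272.5885492 ]
 [  0.         463.87235228 211.21844646]
 [  0.           0.           1.        ]] [-0.11429637  0.          0.          0.          0.        ] [[-0.13462074  0.99089616  0.00143105]
 [ 0.6888471   0.09462304 -0.7187045 ]
 [-0.71229694 -0.09576676 -0.69531417]] [ 0.04111398 -0.30643968  1.70745711]
top [[544.61683367   0.         281.98266105]
 [  0.         544.61683367 206.19034861]
 [  0.           0.           1.        ]] [-0.14493854  0.          0.          0.          0.        ] [[-0.01710934 -0.99957459  0.02361998]
 [-0.99788002  0.01558724 -0.0631862 ]
 [ 0.06279115 -0.02465098 -0.99772221]] [0.00819255 0.59139245 1.22523594]
0.0187
```

View pics/scene0.png

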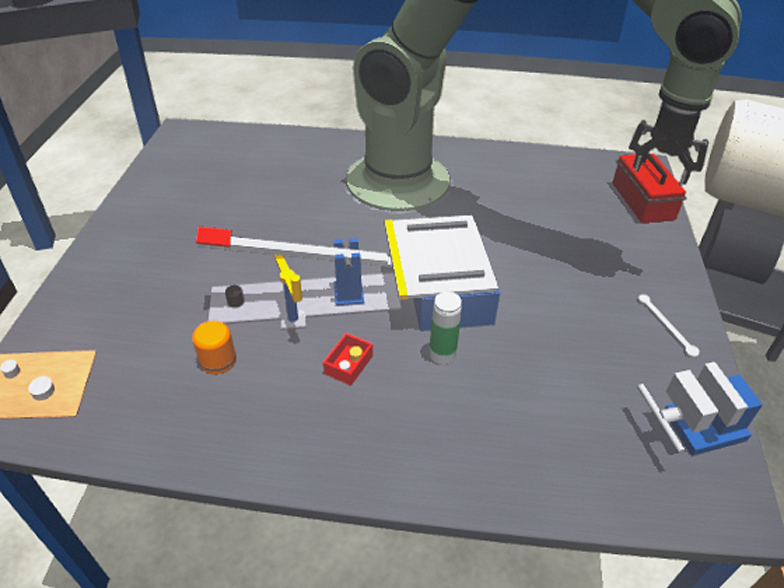

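View pics/top0.png

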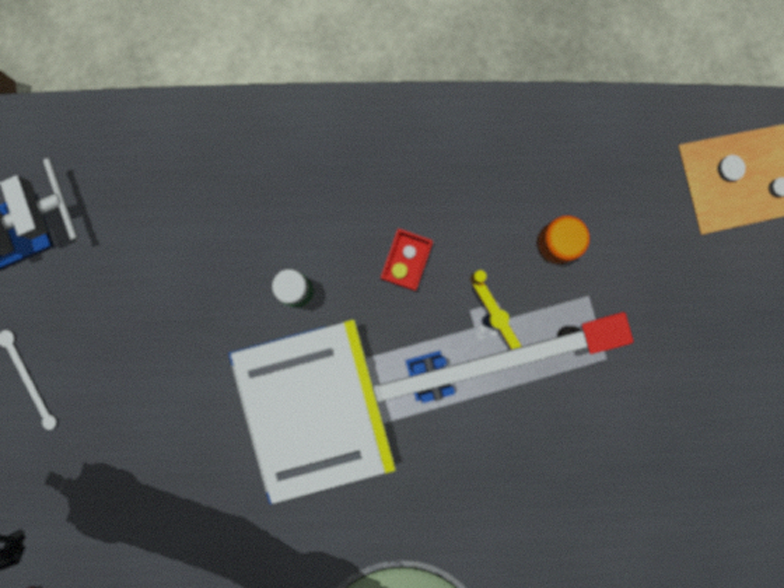

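The overview and the top view show the rig. The pad in top (1.4x) is at about (608,333), the peg at (480,276) and the stop hub at (499,321). I'll enlarge next.

```bash
python3 - <<'E'
from h import *
fr=pickle.load(open("f0.pkl","rb"))
def crop(n,x0,y0,w,h,s):
    im=fr[n]["image"][y0:y0+h,x0:x0+w,::-1]
    im=cv2.resize(im,None,fx=s,fy=s,interpolation=cv2.INTER_CUBIC)
    for k in range(0,w,20): cv2.putText(im,str(x0+k),(k*s,10),0,.35,(0,255,255),1); cv2.line(im,(k*s,12),(k*s,18),(0,255,255),1)
    for k in range(0,h,20): cv2.putText(im,str(y0+k),(0,k*s+4),0,.35,(0,255,255),1); cv2.line(im,(24,k*s),(30,k*s),(0,255,255),1)
    return im
cv2.imwrite("pics/tc.png",crop("top",260,160,200,140,4))
cv2.imwrite("pics/sc.png",crop("scene",130,140,200,140,4))
E
```

```text
(no output)
```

View pics/tc.png

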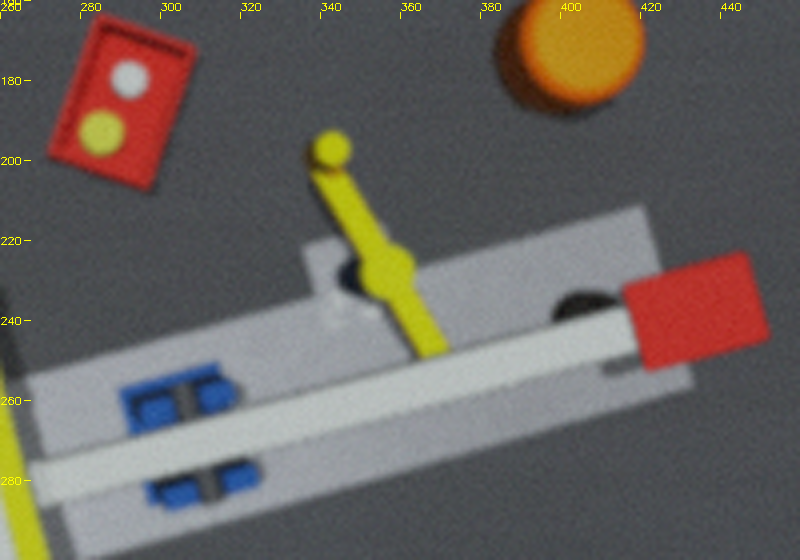

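View pics/sc.png

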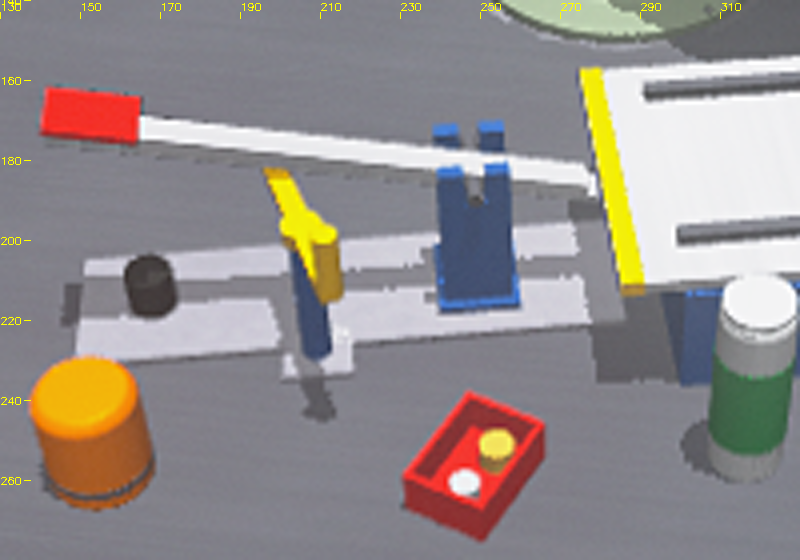

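```bash
cat >> h.py <<'E'
fr0=pickle.load(open("f0.pkl","rb"))
def und(f,p): return cv2.undistortPoints(np.array([[p]],float),f["K"],f["dist"])[0,0]
def ray(n,p,fr=fr0):
    f=fr[n];x=und(f,p);R=f["R"];t=f["t"]
    return -R.T@t, R.T@np.array([*x,1.])
def atz(n,p,z,fr=fr0):
    o,d=ray(n,p,fr); return o+d*(z-o[2])/d[2]
def tri(pt,ps,fr=fr0):
    P=[np.c_[fr[n]["R"],fr[n]["t"]] for n in ("top","scene")]
    X=cv2.triangulatePoints(P[0],P[1],und(fr["top"],pt),und(fr["scene"],ps))[:,0]; return X[:3]/X[3]
def proj(n,X,fr=fr0):
    f=fr[n]; return cv2.projectPoints(np.array(X,float).reshape(-1,1,3),cv2.Rodrigues(f["R"])[0],f["t"],f["K"],f["dist"])[0][:,0]
E
python3 - <<'E'
from h import *
from scipy.optimize import least_squares
T=lambda x,y:(260+x/4-.375,160+y/4-.375)
S=lambda x,y:(130+x/4-.375,140+y/4-.375)
print("peg",tri(T(331,148),S(325,235)))
pt=[(622,286),(747,251),(770,337),(646,370)];ps=[(137,143),(40,132),(45,88),(142,97)]
for a,b in zip(pt,ps): print("padc",tri(T(*a),S(*b)))
print("hub z.128",atz("top",T(387,271),.128),"peg z.179",atz("top",T(331,148),.179))
pc=T(*np.mean(pt,0)); print("pad z.19",atz("top",pc,.19))
# fit rig pose x,y,yaw from pad, hub, plate; predict
base=atz("top",T(642,206),.0),atz("top",T(692,386),.0); print("plate",base)
print("box lip top ends", atz("top",(352/1.4-.2,322/1.4-.2),.104),atz("top",(391/1.4,472/1.4),.104))
def W(p,X): c,s=np.cos(p[2]),np.sin(p[2]); X=np.array(X); return np.r_[p[0]+c*X[0]-s*X[1],p[1]+s*X[0]+c*X[1],X[2]]
def res(p):
    r=[]
    r+=list(proj("top",W(p,[.06,-.12,.128]))[0]-T(387,271))
    r+=list(proj("top",W(p,[0,-.253,.190]))[0]-pc)
    r+=list(proj("scene",W(p,[0,-.253,.190]))[0]-S(*np.mean(ps,0)))
    # arm right edge at box end; pin bracket sides
    r+=list(proj("top",W(p,[.06+.07*np.cos(p[3]),-.12+.07*np.sin(p[3]),.179]))[0]-T(331,148))
    r+=list(proj("scene",W(p,[.06+.07*np.cos(p[3]),-.12+.07*np.sin(p[3]),.179]))[0]-S(325,235))
    return r
best=min((least_squares(res,[.5,0,y,.2]) for y in np.arange(-3,3.1,.5)),key=lambda q:q.cost)
p=best.x;print("rig",p,np.round(best.fun,1))
print("pivot px",proj("top",W(p,[0,0,.113])),"buf",proj("top",W(p,[0,-.24,.042])),proj("scene",W(p,[0,-.24,.042])))
for n,X in dict(pad=[0,-.253,.19],padmid=[0,-.267,.128],paddown=[0,-.262,.066],axis=[.06,-.12,.128],pegend=[.06,-.05,.179]).items(): print(n,W(p,X))
for n,px,z in (("filter",(583,45),.083),("can",(290*4/1.4-1040,287*4/1.4-640),.15)): print(n,atz("top",T(*px),z))
for c in [(100,14),(197,50),(150,191),(48,157)]: print("tray",atz("top",T(*c),.035))
E
```

```text
peg [ 0.59867463 -0.11832828  0.17705108]
padc [ 0.52678964 -0.26465565  0.17741417]
padc [ 0.54268191 -0.32465851  0.19360023]
padc [ 0.49971106 -0.33515933  0.1960035 ]
padc [ 0.48429635 -0.27406799  0.18242527]
hub z.128 [ 0.53776831 -0.15355467  0.128     ] peg z.179 [ 0.59863111 -0.11864801  0.179     ]
pad z.19 [ 0.51348953 -0.29939901  0.19      ]
plate (array([ 0.57590523, -0.32689202,  0.        ]), array([ 0.46954768, -0.35393162,  0.        ]))
box lip top ends [0.53695467 0.06667821 0.104     ] [0.30903255 0.01106326 0.104     ]
rig [ 0.4497324  -0.05361175  0.25793452  0.2801239 ] [ 0.4 -0.3 -0.6 -0.4  0.1 -0.6 -0.1  0.1 -0.3 -0.6]
pivot px [[308.98392358 270.2433896 ]] buf [[408.31635631 239.06281306]] [[165.83109226 207.20209273]]
pad [ 0.51426864 -0.29824224  0.19      ]
padmid [ 0.51783982 -0.3117791   0.128     ]
paddown [ 0.5165644  -0.30694451  0.066     ]
axis [ 0.53835761 -0.15433699  0.128     ]
pegend [ 0.52050174 -0.08665266  0.179     ]
filter [ 0.66113567 -0.27326845  0.083     ]
can [0.58877863 0.1552758  0.15      ]
tray [ 0.68814996 -0.00874952  0.035     ]
tray [ 0.66684784 -0.06339397  0.035     ]
tray [ 0.5872057  -0.03519068  0.035     ]
tray [0.60730588 0.02199248 0.035     ]
```

The rig fit is sub-pixel: origin (0.450, -0.054), yaw 0.258 and stop angle about 0.28. The peg triangulates to z = 0.177 and the pad to about 0.187, which agrees with the text. Next I shut the gripper, turn, and travel at z = 0.23.

{"fn": "servo_tool", "kwargs": {"rows": [[[0, 0, 0, 0, 0, 8.5], [0, 0, 0, 0, 0, 8.5], [0, 0, 0, 0, 0, 8.5], [0, 0, 0, 0, 0, 8.4]]], "grip": -1}}

```text
clock: 0.6
position: [0.2671, 0.5648, 0.2309]
tool_rot: [-3.141, 0.0, 2.103]
force: [-0.1, -0.7, 0.7]
grip_width: 0.0122
```

{"fn": "servo_tool", "kwargs": {"rows": [[[-5, -0.4, 0, 0, 0, 0], [-5, -0.4, 0, 0, 0, 0], [-5, -0.4, 0, 0, 0, 0], [-5, -0.4, 0, 0, 0, 0], [-5, -0.4, 0, 0, 0, 0]]]}}

```text
clock: 1.23
position: [0.3785, 0.3384, 0.2312]
tool_rot: [-3.141, 0.0, 2.108]
force: [1.3, 0.1, 0.1]
grip_width: -0.0003
```

{"fn": "servo_tool", "kwargs": {"rows": [[[-5, -0.4, 0, 0, 0, 0], [-5, -0.4, 0, 0, 0, 0], [-5, -0.4, 0, 0, 0, 0], [-5, -0.4, 0, 0, 0, 0], [-5, -0.4, 0, 0, 0, 0]]]}}

```text
clock: 1.85
position: [0.4892, 0.1134, 0.2313]
tool_rot: [-3.141, -0.0, 2.108]
force: [0.7, 0.0, 1.0]
grip_width: 0.0
```

{"fn": "servo_tool", "kwargs": {"rows": [[[-5, -0.4, 0, 0, 0, 0], [-5, -0.4, 0, 0, 0, 0], [-5, -0.4, 0, 0, 0, 0], [-5, -0.4, 0, 0, 0, 0], [-5, -0.4, 0, 0, 0, 0]]]}}

```text
clock: 2.48
position: [0.6, -0.1115, 0.2311]
tool_rot: [-3.141, -0.0, 2.108]
force: [0.3, 0.8, 0.0]
grip_width: 0.0001
```

{"fn": "servo_tool", "kwargs": {"rows": [[[-4.4, -0.4, 0, 0, 0, 0], [0, 0, 0, 0, 0, 0], [0, 0, 0, 0, 0, 0]]]}}

```text
clock: 2.85
position: [0.6183, -0.1494, 0.2309]
tool_rot: [-3.141, -0.001, 2.108]
force: [-0.9, 0.8, -0.4]
grip_width: 0.0002
```

```bash
python3 - <<'E'
from h import *
s=bot.observe(); print(s["position"],s["tool_rot"],s["qpos"])
fr={}
for n in ["top","scene"]:
    fr[n]=bot.grab_frame(n)
pickle.dump(fr,open("f1.pkl","wb"))
a=fr["top"]["image"][130:300,250:460,::-1];b=fr["scene"]["image"][100:270,120:330,::-1]
cv2.imwrite("pics/m1.png",cv2.resize(np.hstack([a,b]),(798,323),interpolation=cv2.INTER_CUBIC))
E
```

```text
[ 0.61834507 -0.14941328  0.23085091] [-3.14109544e+00 -8.46806090e-04  2.10817179e+00] [-0.04949244  0.55833896  0.2954353   1.58039855 -0.1811586   1.03081271
  0.8345324 ]
```

View pics/m1.png

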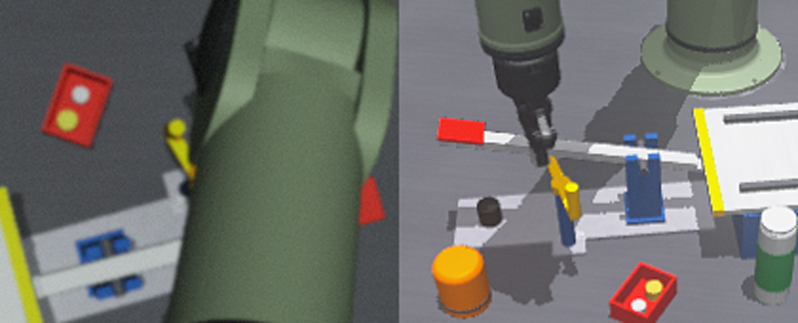

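The fingers are trailing the peg with about a 17 mm gap and clear of everything. Now descend to z = 0.15.

{"fn": "servo_tool", "kwargs": {"rows": [[[0, 0, 3, 0, 0, 0], [0, 0, 3, 0, 0, 0], [0, 0, 2, 0, 0, 0], [0, 0, 0, 0, 0, 0]]]}}

```text
clock: 3.45
position: [0.618, -0.1487, 0.1504]
tool_rot: [-3.14, -0.002, 2.109]
force: [0.6, -0.2, 0.4]
grip_width: -0.0002
```

{"fn": "servo_tool", "kwargs": {"rows": [[[0.8, 0, 0, 0, 0, 0], [0.5, 0, 0, 0, 0, 0], [0, 0, 0, 0, 0, 0]]]}}

```text
clock: 3.82
position: [0.6121, -0.1381, 0.1521]
tool_rot: [3.141, 0.0, 2.109]
force: [0.2, 0.6, -1.0]
grip_width: -0.0
```

```bash
python3 - <<'E'
from h import *
s=bot.observe(); print(s["position"],s["tool_rot"],s["force"])
b=bot.grab_frame("scene")["image"][130:250,150:290,::-1]
cv2.imwrite("pics/m2.png",cv2.resize(b,None,fx=5,fy=5,interpolation=cv2.INTER_CUBIC))
E
```

```text
[ 0.6121336  -0.1380727   0.15205382] [3.14069773e+00 3.50501240e-04 2.10888671e+00] [ 0.2086242   0.56650421 -1.00677961]
```

View pics/m2.png

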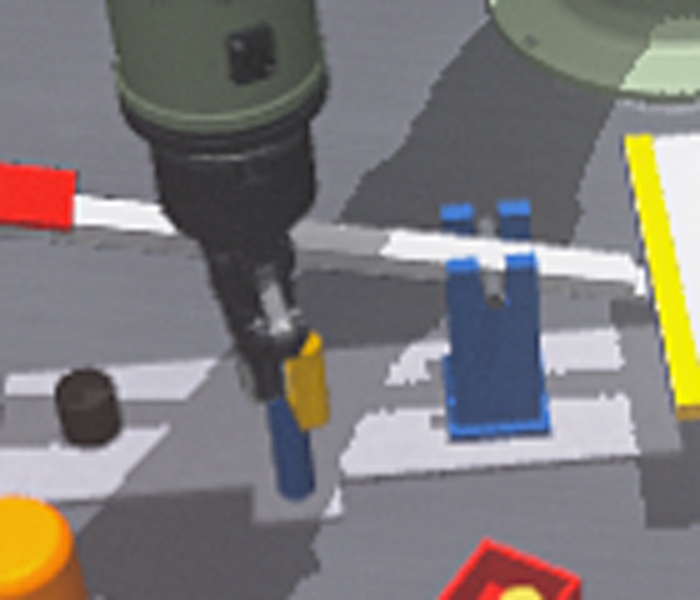

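{"fn": "servo_tool", "kwargs": {"rows": [[[0.62, 0.18, 0, 0, 0, -5], [0.62, 0.18, 0, 0, 0, -5], [0.62, 0.18, 0, 0, 0, -5], [0.62, 0.18, 0, 0, 0, -5], [0.62, 0.18, 0, 0, 0, -5]]]}}

```text
clock: 4.5
position: [0.5991, -0.1096, 0.1517]
tool_rot: [3.141, 0.001, 2.547]
force: [2.6, -0.3, -1.1]
grip_width: 0.0003
```

```bash
cat > look.py <<'E'
from h import *
import sys
s=bot.observe(); print(s["position"],s["tool_rot"],s["force"],s["qpos"])
ax=np.array([.5384,-.1543]); d=s["position"][:2]-ax
yaw=s["tool_rot"][2]; x=np.array([np.cos(yaw),np.sin(yaw)]); y=np.array([np.sin(yaw),-np.cos(yaw)])
print("tan,rad in tool",d@x,d@y,"stop est if tan gap 20mm", np.arctan2(d[1],d[0])+np.arctan2(.02,.07)-.258)
f=bot.grab_frame("scene");t=bot.grab_frame("top")
pickle.dump({"scene":f,"top":t},open(sys.argv[1]+".pkl","wb"))
a=t["image"][150:270,280:460,::-1];b=f["image"][120:240,130:310,::-1]
cv2.imwrite(f"pics/{sys.argv[1]}.png",cv2.resize(np.hstack([a,b]),(800,267),interpolation=cv2.INTER_CUBIC))
E
python3 look.py m3
```

```text
[ 0.59910622 -0.10963163  0.15165917] [3.14110002e+00 1.15901644e-03 2.54714281e+00] [ 2.59744999 -0.29437181 -1.07802802] [-0.01991342  0.5935705   0.15146849  1.72379511 -0.11430836  0.83155625
  1.15938316]
tan,rad in tool -0.025275816702379047 0.07100451419005384 stop est if tan gap 20mm 0.6546585195412635
```

View pics/m3.png

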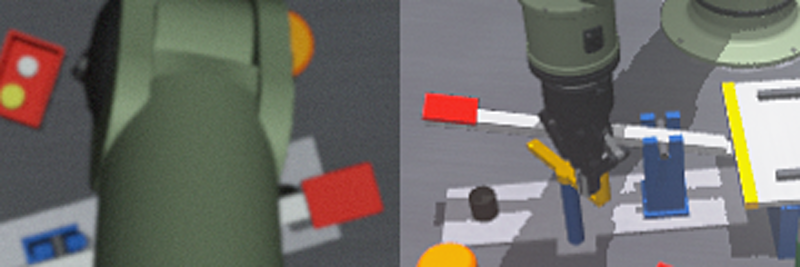

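The stop is turning, with a 2.6 N push. I'll continue along the arc.

{"fn": "servo_tool", "kwargs": {"rows": [[[0.62, 0.18, 0, 0, 0, -5], [0.62, 0.18, 0, 0, 0, -5], [0.62, 0.18, 0, 0, 0, -5], [0.62, 0.18, 0, 0, 0, -5], [0.62, 0.18, 0, 0, 0, -5]]]}}

```text
clock: 5.22
position: [0.5747, -0.0889, 0.1516]
tool_rot: [3.141, 0.001, 2.981]
force: [2.4, 0.5, -0.5]
grip_width: -0.0002
```

{"fn": "servo_tool", "kwargs": {"rows": [[[0.62, 0.18, 0, 0, 0, -5], [0.62, 0.18, 0, 0, 0, -5], [0.62, 0.18, 0, 0, 0, -5], [0.62, 0.18, 0, 0, 0, -5]]]}}

```text
clock: 5.72
position: [0.5501, -0.081, 0.1515]
tool_rot: [3.142, 0.001, -2.953]
force: [1.7, 1.8, -0.1]
grip_width: -0.0002
```

```bash
python3 look.py m4
```

```text
[ 0.5501134  -0.08097907  0.15152052] [ 3.14157692e+00  7.57102461e-04 -2.95313920e+00] [ 1.66711702  1.83372614 -0.10375994] [ 0.08330759  0.51320644 -0.05972052  1.85707818  0.04177183  0.77177128
  1.7605916 ]
tan,rad in tool -0.02524195409062066 0.06982840604893283 stop est if tan gap 20mm 1.4326794387162547
```

View pics/m4.png

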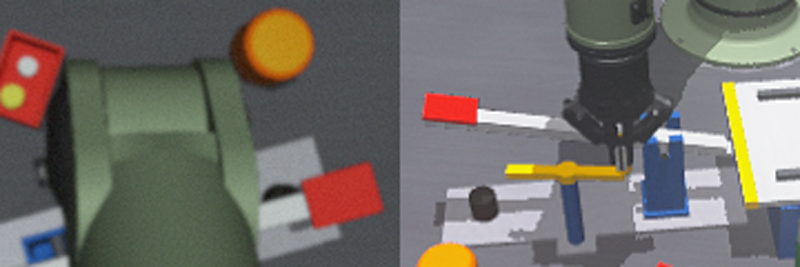

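The stop is at about 1.43, so I continue in smaller steps until it hits the end of travel.

{"fn": "servo_tool", "kwargs": {"rows": [[[0.5, 0.12, 0, 0, 0, -4], [0.4, 0.1, 0, 0, 0, -3], [0, 0, 0, 0, 0, 0]]]}}

```text
clock: 6.2
position: [0.5407, -0.0811, 0.1514]
tool_rot: [-3.142, 0.0, -2.835]
force: [0.4, 0.1, 0.8]
grip_width: 0.0
```

{"fn": "servo_tool", "kwargs": {"rows": [[[0.3, 0, 0, 0, 0, 0], [0, 0, 0, 0, 0, 0]]]}}

```text
clock: 6.45
position: [0.5404, -0.0812, 0.1517]
tool_rot: [-3.141, 0.005, -2.834]
force: [16.6, 3.7, -10.2]
grip_width: -0.0001
```

```bash
python3 look.py m5
```

```text
[ 0.54041315 -0.08117363  0.15170074] [-3.14052224  0.00520102 -2.83380036] [ 16.58289323   3.70811898 -10.16449506] [ 0.10938084  0.49832372 -0.09238517  1.88414861  0.06324678  0.75664331
  1.8609762 ]
tan,rad in tool -0.024072567831255835 0.06907988056933302 stop est if tan gap 20mm 1.563573238480108
```

Force jumped to 17 N without motion, so the end stop is reached. Back off, rise and check.

{"fn": "servo_tool", "kwargs": {"rows": [[[-1, 0, 0, 0, 0, 0], [-1.5, 0, 0, 0, 0, 0], [0, 0, -4, 0, 0, 0], [0, 0, -4, 0, 0, 0]]]}}

```text
clock: 7.05
position: [0.5619, -0.0738, 0.232]
tool_rot: [3.141, -0.001, -2.832]
force: [0.4, -0.2, -0.1]
grip_width: 0.0002
```

```bash
python3 look.py m6; python3 - <<'E'
from h import *
f=pickle.load(open("m6.pkl","rb"))
print([proj("scene",X)[0] for X in ([.5205,-.0867,.179],[.5384,-.1543,.128])])
im=f["scene"]["image"][150:250,140:300,::-1]
cv2.imwrite("pics/m6b.png",cv2.resize(im,None,fx=5,fy=5,interpolation=cv2.INTER_CUBIC))
E
```

```text
[ 0.56185807 -0.0737565   0.23198133] [ 3.14104428e+00 -1.30065215e-03 -2.83208718e+00] [ 0.3506891  -0.20559123 -0.105428  ] [ 0.09503292  0.4295362  -0.09408668  1.75224446  0.04752645  0.96342552
  1.86255825]
tan,rad in tool -0.046875999089346386 0.06957138224315022 stop est if tan gap 20mm 1.3076884833578846
[array([229.09838855, 179.0604668 ]), array([204.44134033, 195.61085899])]
```

View pics/m6b.png

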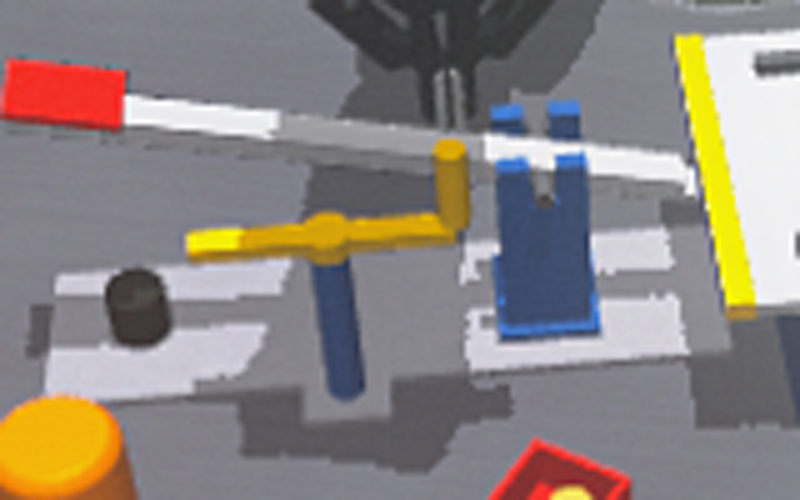

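The peg is at (230,179) px against a predicted (229,179) for 1.57, with the hub offset the same, and the inner arm lies parallel to the lever. So the full quarter turn is done. Now over to the pad.

{"fn": "servo_tool", "kwargs": {"rows": [[[2.3, -4, 0, 0, 0, 0], [2.3, -4, 0, 0, 0, 0], [2.3, -4, 0, 0, 0, 0], [2.3, -4, 0, 0, 0, 0], [2.2, -3.9, 0, 0, 0, 0]]]}}

```text
clock: 7.78
position: [0.5136, -0.2998, 0.2309]
tool_rot: [3.141, -0.001, -2.832]
force: [-0.2, -0.5, 0.4]
grip_width: 0.0001
```

{"fn": "servo_tool", "kwargs": {"rows": [[[0, 0, 1, 0, 0, 0], [0, 0, 0, 0, 0, 0]]]}}

```text
clock: 8.02
position: [0.5137, -0.2976, 0.2202]
tool_rot: [3.14, -0.001, -2.832]
force: [-0.1, 0.4, -0.2]
grip_width: 0.0003
```

```bash
python3 look.py m7; python3 - <<'E'
from h import *
f=pickle.load(open("m7.pkl","rb"))
im=f["scene"]["image"][110:230,110:270,::-1]
cv2.imwrite("pics/m7b.png",cv2.resize(im,None,fx=5,fy=5,interpolation=cv2.INTER_CUBIC))
E
```

```text
[ 0.51374163 -0.29762919  0.22017856] [ 3.14000236e+00 -1.19019266e-03 -2.83151338e+00] [-0.06073753  0.35711813 -0.21636659] [ 0.45403622  0.48429263 -0.04040565  1.69506865  0.02240591  0.96463239
  2.28634472]
tan,rad in tool 0.06721702344008677 -0.1289696212048915 stop est if tan gap 20mm -1.7208689572297353
```

View pics/m7b.png

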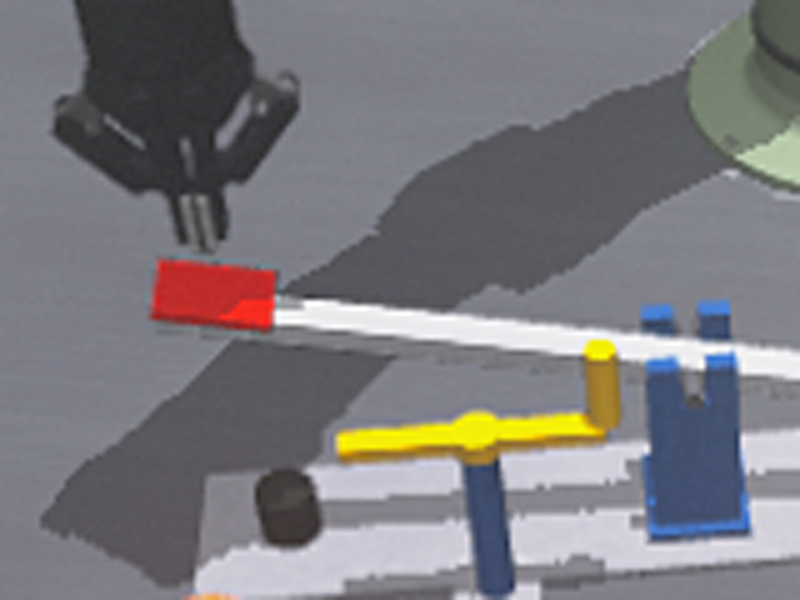

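{"fn": "servo_tool", "kwargs": {"rows": [[[0, 0, 1.5, 0, 0, 0], [0, 0, 1, 0, 0, 0], [0, 0, 0.5, 0, 0, 0], [0, -0.3, 1, 0, 0, 0], [0, 0, 0, 0, 0, 0]]]}}

```text
clock: 8.75
position: [0.5146, -0.301, 0.1809]
tool_rot: [3.141, -0.0, -2.831]
force: [-2.1, 3.1, 3.1]
grip_width: -0.0002
```

{"fn": "servo_tool", "kwargs": {"rows": [[[0, -0.3, 1, 0, 0, 0], [0, -0.25, 1, 0, 0, 0], [0, -0.2, 1, 0, 0, 0], [0, -0.15, 1, 0, 0, 0], [0, -0.1, 1, 0, 0, 0]]]}}

```text
clock: 9.38
position: [0.5178, -0.3107, 0.1307]
tool_rot: [3.142, 0.0, -2.831]
force: [-1.1, 4.0, 5.4]
grip_width: 0.0
```

```bash
python3 look.py m8; python3 - <<'E'
from h import *
f=pickle.load(open("m8.pkl","rb"))
im=f["scene"]["image"][110:230,110:270,::-1]
cv2.imwrite("pics/m8b.png",cv2.resize(im,None,fx=5,fy=5,interpolation=cv2.INTER_CUBIC))
E
```

```text
[ 0.51782132 -0.31069605  0.13071088] [ 3.14153375e+00  1.22409120e-04 -2.83108871e+00] [-1.10168699  3.9589481   5.41762772] [ 0.47010161  0.60754839 -0.04017577  1.74359904  0.03207233  0.79103099
  2.29585656]
tan,rad in tool 0.06737961903133614 -0.1426295703928105 stop est if tan gap 20mm -1.6813256372654988
```

View pics/m8b.png

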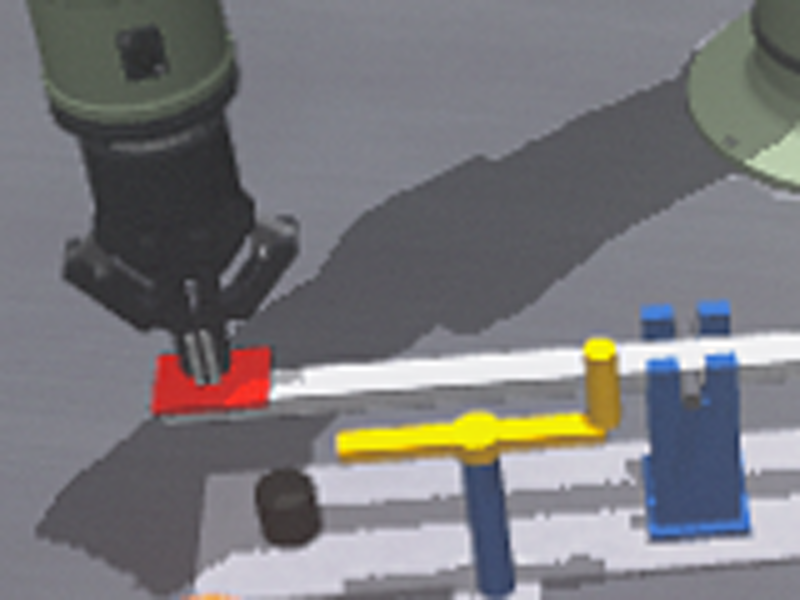

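The tips sit mid-pad and the lever is half down with the stop clear. Continue to the buffer.

{"fn": "servo_tool", "kwargs": {"rows": [[[0, 0, 1, 0, 0, 0], [0, 0, 1, 0, 0, 0], [0, 0.1, 1, 0, 0, 0], [0, 0.1, 1, 0, 0, 0], [0, 0, 0, 0, 0, 0]]]}}

```text
clock: 10.1
position: [0.5173, -0.3098, 0.0913]
tool_rot: [-3.14, 0.0, -2.832]
force: [0.6, -2.7, 3.1]
grip_width: 0.0001
```

{"fn": "servo_tool", "kwargs": {"rows": [[[0, 0.15, 1, 0, 0, 0], [0, 0.15, 1, 0, 0, 0], [0, 0.1, 0.4, 0, 0, 0], [0, 0, 0, 0, 0, 0]]]}}

```text
clock: 10.6
position: [0.5162, -0.3061, 0.0677]
tool_rot: [-3.14, 0.001, -2.832]
force: [-0.1, -3.5, 3.9]
grip_width: -0.0001
```

```bash
python3 look.py m9
```

```text
[ 0.51617685 -0.30605842  0.06773272] [-3.13991693e+00  5.43481831e-04 -2.83172566e+00] [-0.06962466 -3.54643147  3.88719538] [ 0.46218212  0.69256927 -0.03798963  1.78631832  0.04087685  0.66193068
  2.28138927]
tan,rad in tool 0.06744075100228114 -0.13775424592340382 stop est if tan gap 20mm -1.6959008938073543
```

{"fn": "servo_tool", "kwargs": {"rows": [[[0, 0, 0.2, 0, 0, 0], [0, 0, 0, 0, 0, 0]]]}}

```text
clock: 10.95
position: [0.5163, -0.3056, 0.0663]
tool_rot: [-3.14, 0.001, -2.832]
force: [-1.2, -2.9, 16.0]
grip_width: 0.0
```

{"fn": "servo_tool", "kwargs": {"rows": [[[0, 0, 0.2, 0, 0, 0], [0, 0, 0, 0, 0, 0]]]}}

```text
clock: 11.2
position: [0.5165, -0.3057, 0.0656]
tool_rot: [-3.14, 0.001, -2.832]
force: [-8.3, 1.3, 38.5]
grip_width: -0.0004
```

The pad is on the buffer. I'll ease the push off a little and check.

{"fn": "servo_tool", "kwargs": {"rows": [[[0, 0, -0.15, 0, 0, 0], [0, 0, 0, 0, 0, 0], [0, 0, 0, 0, 0, 0], [0, 0, 0, 0, 0, 0]]]}}

```text
clock: 11.7
position: [0.5164, -0.3057, 0.0661]
tool_rot: [-3.14, 0.001, -2.832]
force: [-2.6, -1.8, 19.9]
grip_width: -0.0001
```

```bash
python3 look.py m10; python3 - <<'E'
from h import *
f=pickle.load(open("m10.pkl","rb"))
cv2.imwrite("pics/m10b.png",cv2.resize(f["scene"]["image"][110:300,110:370,::-1],None,fx=3,fy=3,interpolation=cv2.INTER_CUBIC))
cv2.imwrite("pics/m10t.png",cv2.resize(f["top"]["image"][:,:,::-1],None,fx=1.4,fy=1.4))
E
```

```text
[ 0.51637816 -0.30568337  0.06610254] [-3.14003413e+00  1.03958468e-03 -2.83151627e+00] [-2.61328202 -1.78025235 19.85488478] [ 0.46193151  0.69493679 -0.03832278  1.78713072  0.04083221  0.65846959
  2.28110493]
tan,rad in tool 0.06716343909116097 -0.1374443794091989 stop est if tan gap 20mm -1.6949540405785744
```

View pics/m10b.png

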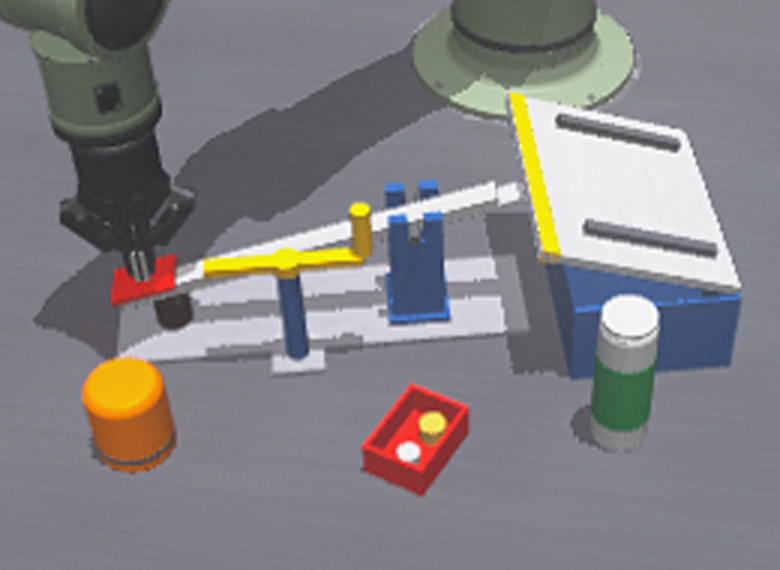

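View pics/m10t.png

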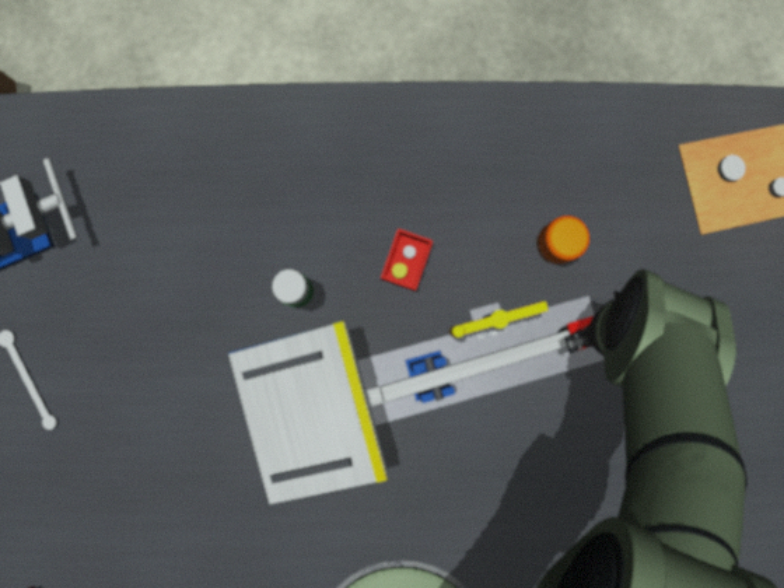

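The flap is up, the lever rests on the buffer and the stop is clear. The filter (568,238), can (290,287) and tray (407,260) are at the same pixels as before. The push holds steady at about 20 N, so I hand in.

```bash
python3 -c "
from workcell import bot
print(bot.job_done()); s=bot.observe(); print(s['clock'],s['position'],s['force'])"
```

```text
the job is handed in; nothing more can be done
None
the job is handed in; nothing more can be done
```

The job is handed in with the pad held down on the buffer and the flap up.

- **Swing stop:** I pushed the yellow peg round its arc with the shut fingertips until it hit the end of its travel, where the force jumped to about 17 N with no further motion. In the picture afterwards the peg was about 1 px from where 1.57 rad predicts, with the hub off by the same amount, and the inner arm lay along the lever.
- **Pad and flap:** I then pressed the red pad down to z = 0.066 m, which matches the text for fully down. The push peaked briefly at 38.5 N on the fingertips, and I eased it to a steady 20 N or so. The last pictures show the flap raised. I did not measure its opening angle.
- **Other things:** The oil filter, spray can and tray stand at the same pixel positions as at the start. The arm did not go near the flap, and the robot's clock read about 12 s of the 48 s.
- **Checks:** None failed. The triangulated heights were 2 to 3 mm below the text's (peg 177 against 179 mm, pad about 187 against 190 mm). No reading could be taken after hand-in.

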